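Load the yarn winder and click its guide into the notch

ROBOT

A 6-joint arm with a two-finger parallel gripper is mounted at the origin on the work surface. World frame = base frame: x ahead of the robot, y to its left, z up, the work surface at z = 0. Lengths are in mm, angles in rad, forces in N, time in s.
With the tool pointing down it reaches from about 300 to 775 mm from the base axis. Payload 14.6 kg.
Tool frame: the origin (TCP) lies midway between the tips of the shut fingers; the grasp point (between the pads) lies 19 mm behind it (manip.hold_point_z is the distance from the TCP to the grasp point, in mm); z points along the fingers, y is the direction in which the jaws open and shut (so a half turn about z gives the same grasp; the last joint's range is limited). The gripper opens to 94 mm and grips with 3 to 60 N. Pads are 16 mm wide; open, the fingers measure 119 mm over their backs; the gripper's body (75 mm by 177 mm) begins 78 mm behind the grasp point.
Start: joints at [-1.206, 0.3, 1.521, -0, 1.321, -0.067], TCP at [230.17, -499.511, 205.446] pointing down, gripper open.
Joint ranges: [-3.03, 3.03], [-0.79, 2.21], [0.23, 2.52], [-1.04, 4.18], [0, 3.07], [-2.55, 2.55]. Speed limits (rad/s): [2.22, 2.22, 2.57, 3.14, 3.14, 3.14].

INTERFACE

Orientations are given as [roll, pitch, yaw] about the fixed x, y, z axes, in that order (R = Rz(yaw) Ry(pitch) Rx(roll)).
In Python, from cell import manip gives the robot as it stands.
- The arm moves only by the shell command python3 -m crank 'ROWS' [OPENING] [FORCE]. ROWS is JSON, a list of rows, each an object with "offset": the shift along the world's x, y, z in m, a list of three; "spin": the turn about the world's z in degrees. In form: [{"offset": [dx, dy, dz], "spin": spin}, ...]. A call has exactly 8 rows; each row is the pose to reach, as a shift and turn from the pose measured when the call began; what a row does not reach only later rows make up. A row lasts 1/12 s, in which the tool goes at most 41.7 mm and 7.16 degrees, less where a joint would pass 70% of its speed; a pose out of reach is approached as far as the arm can. A call with a gripper value outside its range is refused whole. OPENING is the opening, from 0 (shut) to 1 (fully open), set as the call begins (- or left out, the last holds). The fingers move at their own pace and stop on an object; FORCE is the grip in N (left out, the last holds). Time passes only in rows, so rows that repeat a pose let the fingers close, or fill a call up. It gives the time, the measured TCP pose, the force and the opening at its end, in the units of the state.
- manip.read_state(): the state, without advancing time (a new reading comes with each control period).
- manip.camera(name): name is "side" or "top" or "wrist"; returns a dict with "pixels" (384x512x3 uint8, red, green, blue), "fx", "fy", "cx", "cy" (pixels), "extrinsics" (4x4, takes a point from world to camera coordinates); the wrist camera has in their place "hand_eye" (4x4, takes a point from camera to tool coordinates, whose origin is the TCP and whose axes are the flange's). Camera axes: x right, y down, z forward; pixel columns grow to the right and rows downward; lengths in mm; the calibration is good to about 2 mm. A picture is of the moment at which its call begins: read the wrist's pose just before it. There is no depth.
- manip.sign_off(): hands the job in, once; it reports no verdict.
Trained networks look in a picture, given as the dict that the camera call returned (one of the last four; its "shot" number tells which), for a name from the list of things; names that differ only in an ending like _2 or _b are one class to them, and where a whole thing is asked for, a point or a joint stands for the part that bears it (a point fixed in the world has none). Each returns a list of dicts, best first, with "conf" (0 to 1); they miss things now and then, are a little off and sometimes report something else, mostly with a low value. They report only what shows in the picture. A call takes as long as a camera call.
- manip.search_frame(picture, name): "location" ([x, y, z] in mm, in world coordinates, good to about 4 mm: the middle of the surface that is visible of it).
- manip.masks_of(picture, name): "mask" (384x512 bool, what is visible of it).
The state is a dict: "clock": time; "joints": joint angles; "qd": joint speeds; "effort": joint torques, N m; "eef_pos": TCP position; "eef_rot": TCP orientation; "wrist_force": force on the tool from outside, world axes, zero at the start; "moment": the same for the moment, N m; "finger_gap": finger opening in mm.
Only numpy, scipy, OpenCV 4.12 (cv2) and the standard library are available. Lean on these libraries where they do the work, as an engineer would, in place of code of your own. Each camera call takes 0.05 s, during which the arm holds its last target. There are 200 camera calls.

TASK

Set up the yarn winder: put the blue spool all the way down on the upright spindle and let go of it, then take the yarn guide by its yellow handle and slide it along its rail, away from the end where it is parked, until you feel its spring ball drop into the notch in the brass rod. Finish while still gripping the handle, holding the guide still with the ball down in the notch, so that it can be locked there. Do not disturb the orange spool, mug, telephone or book.

Things in the scene. Friction and masses are not known exactly. Their poses are not given: they have to be found in the camera images.
- spool_blue: blue plastic spool to be mounted, standing upright, 85 mm tall, 60-130 g. Origin: centre of its underside; z up the bore. Flanges of 62 mm diameter at 0-5 and 45-50 mm height, white 30 mm barrel between; above, a blue grip collar of 32 mm diameter from 50 to 85 mm. A 16 mm bore goes right through. It and the orange spool may stand in each other's places.
- spool_orange: the same spool in orange, a bystander: leave it alone.
- spindle_seat (a point): top centre of the round steel seat (46 mm diameter, 25 mm above the table) on which the mounted spool stands; fixed grey base 110 mm square, 20 mm high. The steel spindle, 12 mm in diameter, rises 95 mm from this point, its last 10 mm tapering to a 4 mm tip. z up.
- rail: fixed guide rail: base plate 110 x 290 mm, green end plates 72 mm high, two steel rods between. Origin: at table height, middle of its length; y runs along it in the direction in which the guide is to be slid; x level across it, z up. The guide can travel from y = -70 to +70 mm between stops; it is parked within 20 mm of the -y stop.
- carriage: yarn guide that slides on the rail without turning, friction about 1.5 N: black block 50 x 44 mm, top 72 mm above the table, on it a square yellow handle 22 x 22 mm in section, from 72 to 125 mm height. Origin: at table height below the handle's centre; axes parallel to the rail's. On its +x side, 47 mm from the handle, a spring pin with a 10 mm ball rides on the brass rod.
- carriage_grip (a point): middle of the yellow handle, 105 mm above the table, to be gripped from above; axes parallel to the rail's; the ball is level with it along y. From 7 mm before the notch's centre the ball pulls the guide forward, up to about 5 N near the centre; beyond it pulls back as strongly: pushing out of the notch takes some 5 to 8 N, then the guide slides freely again.
- rod_middle (a point): point on the axis of the brass rod (8 mm diameter, 47 mm to the +x side of the rail's middle, 30 mm above the table) at the middle of the rail; y along it. The rod is cut by one notch, a 6 mm gap seen from above, which lies anywhere from 20 mm to the -y side to 40 mm to the +y side of this point: it is not among the listed poses, see it or feel it.
- pin (a joint): height of the spring pin (red cap of 15 mm diameter on the carriage's +x side, its top 80 to 84 mm above the table), in m: about 0.0027 while the ball rides on the brass rod, about -0.001 when it has dropped fully into the notch; about 0.0009 when the guide stands 2 mm off the notch's centre.
- mug: white mug, 76 mm in diameter and 90 mm tall, a bystander. Origin: centre of its underside.
- telephone: grey-green desk telephone, about 180 x 210 mm and 98 mm tall, a bystander. Origin: centre of its underside.
- book: red paperback, 178 x 114 x 20 mm, lying flat, a bystander. Origin: centre of its underside.

How it is judged (in metres and radians):
On the way, in this order (a step that is already met when the one before it is completed fails the run):
1. the blue spool stands fully down on the spindle, released (horizontal distance between spool_blue and spindle_seat below 0.004 m and z of spool_blue in the frame of spindle_seat between -0.004 and 0.004 m and angle between spool_blue's own z axis and vertical below 0.1 rad and contact force between the fingers and spool_blue below 0.05 N and linear speed of spool_blue below 0.02 m/s), for 0.3 s.
2. the guide is gripped while still off its notch (contact force between the fingers and carriage above 1 N and value of joint pin above 0.002 m), for 0.1 s.
3. the guide's ball is down in the notch, the fingers still gripping (contact force between the fingers and carriage above 1 N and value of joint pin below 0.0009 m), for 0.4 s.
At the end, for the whole second after the job is handed in: fingers grip the guide (over 1 N); its ball is down in the notch (pin below 0.9 mm: guide within about 2 mm of the notch) and it is still (under 5 mm/s); the blue spool is on the spindle seat within 4 mm, upright within 0.1 rad, released, at rest (all of step 1 and all of step 3 and linear speed of carriage below 0.005 m/s); the arm keeps its last pose, push and grip.
It fails at once if the orange spool is pushed more than 20 mm or tipped (distance of spool_orange from where it was at the start of the episode above 0.02 m or angle between spool_orange's own z axis and vertical above 0.3 rad).
It fails at once if the mug is pushed more than 20 mm or tipped (distance of mug from where it was at the start of the episode above 0.02 m or angle between mug's own z axis and vertical above 0.3 rad).
It fails at once if the telephone is pushed more than 20 mm or tipped (distance of telephone from where it was at the start of the episode above 0.02 m or angle between telephone's own z axis and vertical above 0.3 rad).
It fails at once if the book is pushed more than 20 mm or tipped (distance of book from where it was at the start of the episode above 0.02 m or angle between book's own z axis and vertical above 0.3 rad).
It also fails if it takes over 72 s, if anything falls off the work surface, if the arm or the gripper's body presses on something with over 40 N, if the wrist force passes 120 N, or if a joint passes its speed limit or range.

## Working session

There is one attempt and no reset: what is moved stays moved. The work goes in short steps, Python scripts to look and compute and a shell command to move; the robot and the scene stay as the last step left them, time stands still between calls to the robot, and variables do not carry over. Pictures are saved under pics/ and viewed, about 8 in all and at most 12, crops included, and the job is handed in when it is done.

```bash
mkdir -p pics; ls; python3 - <<'E'
from cell import manip
import cv2,numpy as np
s=manip.read_state();print(s['eef_pos'],s['eef_rot'],s['clock'])
ims=[]
for c in ('top','side'):
    p=manip.camera(c);ims.append(p['pixels'])
    print(c,p['fx'],p['cx'],p['cy'],np.round(p['extrinsics'],3).tolist())
    for n in ('spool_blue','spool_orange','spindle_seat','rail','carriage','carriage_grip','rod_middle','pin','mug','telephone','book'):
        try:
            print(n,[(np.round(d['location']).tolist(),round(d['conf'],2)) for d in manip.search_frame(p,n)[:2]])
        except Exception as e: print(n,e)
    cv2.imwrite(f'pics/{c}0.png',p['pixels'][:,:,::-1])
E
```

```text
pics
[ 230.07770306 -499.27865706  204.89808121] [-3.14046791e+00 -8.32760885e-05  4.31785095e-01] 0.0
top 364.8137647001742 254.7424097800091 191.2268867188554 [[-0.01, -1.0, 0.003, 26.828], [-0.998, 0.01, -0.065, 543.211], [0.065, -0.004, -0.998, 1231.18], [0.0, 0.0, 0.0, 1.0]]
spool_blue [([498.0, -309.0, 49.0], 0.88)]
spool_orange [([622.0, -250.0, 51.0], 0.68)]
spindle_seat [([558.0, -91.0, 22.0], 0.79)]
rail [([557.0, 245.0, 13.0], 0.94)]
carriage [([543.0, 179.0, 69.0], 0.76)]
carriage_grip [([546.0, 174.0, 71.0], 0.53)]
rod_middle [([560.0, 242.0, 13.0], 0.61)]
pin []
mug [([735.0, -202.0, 40.0], 0.57)]
telephone [([787.0, 72.0, 46.0], 0.71)]
book []
side 495.796045401429 255.54607166157737 194.89334536231624 [[-0.866, -0.5, 0.017, 485.267], [-0.277, 0.451, -0.849, 231.138], [0.417, -0.739, -0.529, 1180.642], [0.0, 0.0, 0.0, 1.0]]
spool_blue [([495.0, -311.0, 53.0], 0.6)]
spool_orange [([623.0, -252.0, 55.0], 0.79)]
spindle_seat [([556.0, -74.0, 23.0], 0.65)]
rail [([542.0, 237.0, 28.0], 0.61)]
carriage [([533.0, 187.0, 72.0], 0.95), ([496.0, -309.0, 51.0], 0.42)]
carriage_grip [([536.0, 192.0, 71.0], 0.63)]
rod_middle [([539.0, 240.0, 28.0], 0.95)]
pin []
mug [([724.0, -176.0, 61.0], 0.92)]
telephone [([783.0, 104.0, 50.0], 0.69)]
book [([297.0, 390.0, 23.0], 0.79)]
```

View pics/top0.png

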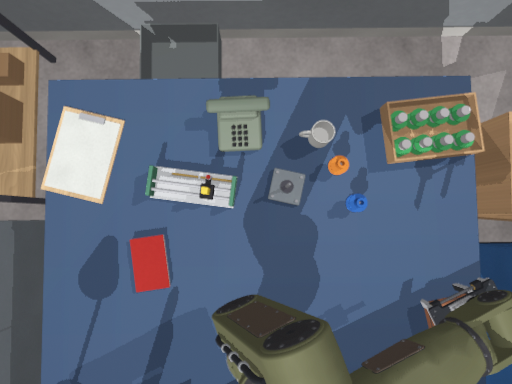

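View pics/side0.png

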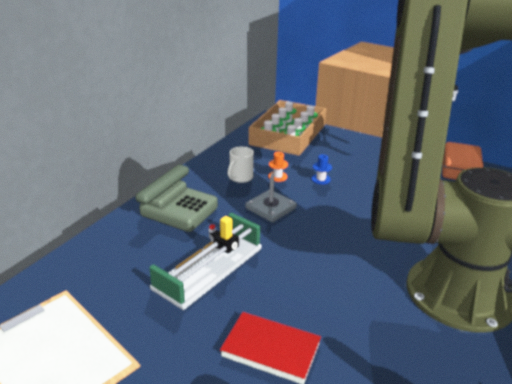

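The top view shows the guide parked at (207,190), at the right (-y) end of the rail, with the brass rod on the +x side. The blue spool is at (357,203), the orange one at (339,165) and the spindle at (287,186). The side view agrees. I'll move above the blue spool and look with the wrist camera.

```bash
python3 -m crank '[{"offset":[0.03,0.02,0.01],"spin":-6},{"offset":[0.07,0.05,0.02],"spin":-12},{"offset":[0.10,0.07,0.03],"spin":-18},{"offset":[0.13,0.09,0.03],"spin":-25},{"offset":[0.16,0.11,0.03],"spin":-25},{"offset":[0.19,0.13,0.03],"spin":-25},{"offset":[0.22,0.16,0.03],"spin":-25},{"offset":[0.24,0.18,0.03],"spin":-25}]' 1 20
cat > h.py <<'E'
from cell import manip
import cv2,numpy as np
from scipy.spatial.transform import Rotation as R
def wrist():
    s=manip.read_state();p=manip.camera('wrist')
    T=np.eye(4);T[:3,:3]=R.from_euler('xyz',s['eef_rot']).as_matrix();T[:3,3]=s['eef_pos']
    return p,np.linalg.inv(T@np.array(p['hand_eye']))  # world->cam
def fixed(n):
    p=manip.camera(n);return p,np.array(p['extrinsics'])
def ray(p,E,u,v,z):
    C=np.linalg.inv(E);d=C[:3,:3]@[(u-p['cx'])/p['fx'],(v-p['cy'])/p['fy'],1];o=C[:3,3]
    return (o+d*(z-o[2])/d[2])
def proj(p,E,X):
    c=E[:3,:3]@X+E[:3,3];return np.array([p['fx']*c[0]/c[2]+p['cx'],p['fy']*c[1]/c[2]+p['cy']])
E
python3 - <<'E'
from h import *
p,E=wrist();print(np.round(p['hand_eye'],2).tolist(),p['fx'])
for n in('spool_blue','spool_orange','spindle_seat'):
    print(n,[(np.round(d['location']).tolist(),round(d['conf'],2)) for d in manip.search_frame(p,n)[:2]])
for d in manip.masks_of(p,'spool_blue')[:1]:
    m=d['mask'];v,u=np.nonzero(m);print(u.min(),u.max(),v.min(),v.max())
cv2.imwrite('pics/w1.png',p['pixels'][:,:,::-1])
# rail yaw and notch in top view
p,E=fixed('top')
m=manip.masks_of(p,'rail')[0]['mask'].astype(np.uint8);c=cv2.findContours(m,0,1)[0];c=max(c,key=cv2.contourArea)
print(cv2.minAreaRect(c)); print([np.round(ray(p,E,*q,10),1).tolist() for q in cv2.boxPoints(cv2.minAreaRect(c))])
cv2.imwrite('pics/rail.png',cv2.resize(p['pixels'][150:225,135:250,::-1],None,fx=6,fy=6,interpolation=2))
E
```

```text
clock: 1.87
eef_pos: [472.1, -317.2, 235.3]
eef_rot: [-3.141, -0.0, -0.003]
wrist_force: [0.3, -0.3, -0.1]
finger_gap: 94.2
[[0.0, -0.96, -0.27, 77.76], [1.0, 0.0, 0.0, 0.89], [-0.0, -0.27, 0.96, -179.84], [0.0, 0.0, 0.0, 1.0]] 270.94865048200074
spool_blue [([504.0, -324.0, 52.0], 0.91)]
spool_orange [([627.0, -271.0, 49.0], 0.69)]
spindle_seat [([561.0, -96.0, 16.0], 0.95)]
((190.5548095703125, 186.57081604003906), (89.50763702392578, 31.847915649414062), 7.275004863739014)
[[528.9, 401.6, 10.0], [638.1, 388.6, 10.0], [595.7, 82.1, 10.0], [486.9, 96.7, 10.0]]
```

View pics/w1.png

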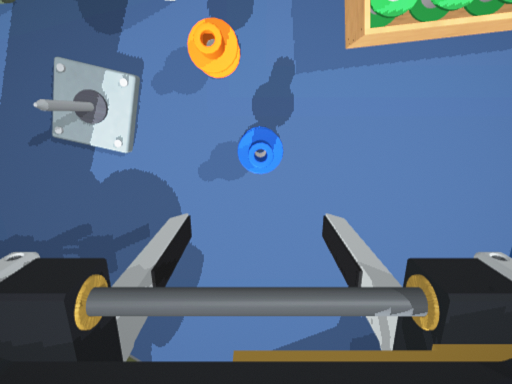

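The wrist view shows the blue spool's collar and bore at about (260,153) and the seat at (91,106), with the spindle tip at (37,104). I'll turn these into positions.

```bash
python3 - <<'E'
from h import *
p,E=wrist();print(manip.read_state()['eef_pos'])
im=p['pixels'].astype(int)
m=((im[:,:,2]>130)&(im[:,:,0]<60)&(im[:,:,2]-im[:,:,1]>60)).astype(np.uint8);m[:110]=0;m[190:]=0;m[:,:225]=0;m[:,300:]=0
v,u=np.nonzero(m);print('blue px',u.min(),u.max(),v.min(),v.max())
print('blue',ray(p,E,260,153,85),'tip',ray(p,E,37,104,120),'seat',ray(p,E,91,106,25))
P=p['pixels'][:,:,::-1]
a=cv2.resize(P[105:185,220:300],(560,560),interpolation=2)
b=cv2.resize(P[50:160,20:150][:,:],(400,338),interpolation=2)
c=np.zeros((600,800,3),np.uint8);c[:400,:400]=cv2.resize(P[115:180,228:293],(400,400),interpolation=2);c[:338,400:]=b
c[400:,:]=cv2.resize(cv2.imread('pics/rail.png')[20:,:],None,fx=1,fy=1)[60:260,:][:, :690].copy() if False else 0
cv2.imwrite('pics/c1.png',c[:400])
E
```

```text
[ 469.45344683 -320.37507334  235.47602302]
blue px 235 280 124 170
blue [ 499.72973061 -325.87856938   85.        ] tip [557.04574975 -93.24310814 120.        ] seat [557.19862446 -93.64151314  25.        ]
```

View pics/c1.png

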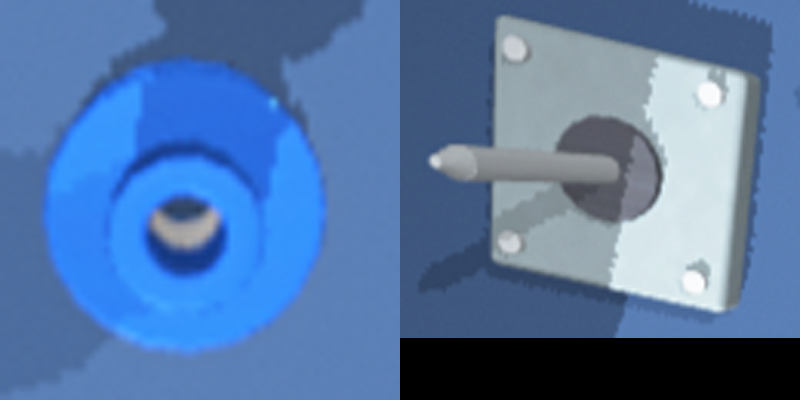

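View pics/rail.png

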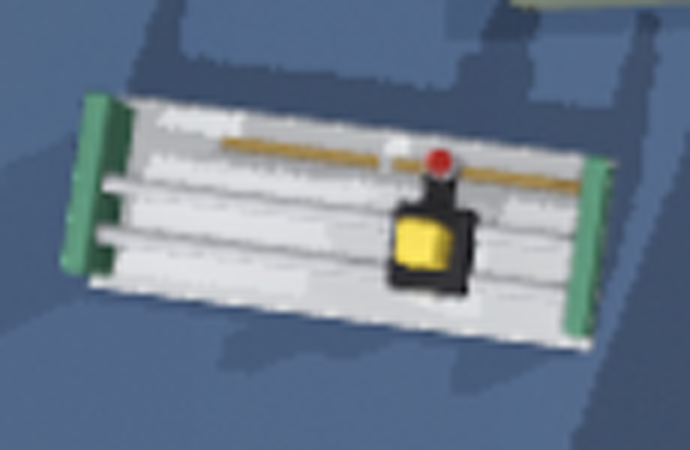

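The crops give the collar centre at about (258,153) and the seat and spindle as before. The rail crop hints at a gap in the brass rod near crop pixel (393,152), just ahead of the red cap. I'll check that from closer later. Now I'll descend on the blue spool.

```bash
python3 -m crank '[{"offset":[0.01,-0.001,-0.02],"spin":0},{"offset":[0.02,-0.003,-0.05],"spin":0},{"offset":[0.03,-0.004,-0.08],"spin":0},{"offset":[0.03,-0.004,-0.11],"spin":0},{"offset":[0.03,-0.004,-0.13],"spin":0},{"offset":[0.03,-0.004,-0.13],"spin":0},{"offset":[0.03,-0.004,-0.13],"spin":0},{"offset":[0.03,-0.004,-0.13],"spin":0}]' 1 20
python3 - <<'E'
from h import *
p,E=wrist();print(manip.read_state()['eef_pos'])
cv2.imwrite('pics/w2.png',p['pixels'][:,:,::-1])
for x in(497,500,503): print(x,proj(p,E,np.array([x,-324.,85])))
E
```

```text
clock: 2.93
eef_pos: [499.8, -325.3, 107.3]
eef_rot: [3.14, -0.002, -0.007]
wrist_force: [0.2, 0.1, 0.0]
finger_gap: 94.2
[ 499.92346266 -325.211677    107.57398324]
497 [253.57718848 217.40309405]
500 [253.54471221 213.87655465]
503 [253.51199506 210.3238579 ]
```

View pics/w2.png

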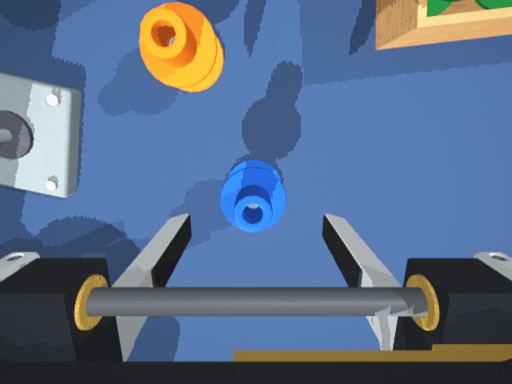

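The collar centre is at (253,212), which gives x≈501 and y≈-323. I'll go down and grip.

```bash
python3 -m crank '[{"offset":[0.001,0.002,-0.02],"spin":0},{"offset":[0.001,0.002,-0.04],"spin":0},{"offset":[0.001,0.002,-0.051],"spin":0},{"offset":[0.001,0.002,-0.051],"spin":0},{"offset":[0.001,0.002,-0.051],"spin":0},{"offset":[0.001,0.002,-0.051],"spin":0},{"offset":[0.001,0.002,-0.051],"spin":0},{"offset":[0.001,0.002,-0.051],"spin":0}]' 1 25
python3 -m crank '[{"offset":[0,0,0],"spin":0},{"offset":[0,0,0],"spin":0},{"offset":[0,0,0],"spin":0},{"offset":[0,0,0],"spin":0},{"offset":[0,0,0],"spin":0},{"offset":[0,0,0],"spin":0},{"offset":[0,0,0],"spin":0},{"offset":[0,0,0],"spin":0}]' 0 25
```

```text
clock: 3.65
eef_pos: [501.3, -323.5, 57.6]
eef_rot: [3.139, -0.004, -0.007]
wrist_force: [0.4, -1.4, -0.9]
finger_gap: 93.9
clock: 4.32
eef_pos: [501.3, -323.5, 57.6]
eef_rot: [3.139, -0.004, -0.007]
wrist_force: [0.3, 0.2, 1.2]
finger_gap: 44.2
```

```bash
python3 -m crank '[{"offset":[0,0,0],"spin":0},{"offset":[0,0,0],"spin":0},{"offset":[0,0,0],"spin":0},{"offset":[0,0,0],"spin":0},{"offset":[0,0,0],"spin":0},{"offset":[0,0,0.01],"spin":0},{"offset":[0,0,0.03],"spin":0},{"offset":[0,0,0.05],"spin":0}]' 0 25
python3 -m crank '[{"offset":[0,0,0.02],"spin":0},{"offset":[0,0,0.05],"spin":0},{"offset":[0,0.01,0.08],"spin":0},{"offset":[0.005,0.03,0.1],"spin":0},{"offset":[0.01,0.05,0.1],"spin":0},{"offset":[0.02,0.08,0.1],"spin":0},{"offset":[0.03,0.1,0.1],"spin":0},{"offset":[0.03,0.11,0.1],"spin":0}]'
python3 - <<'E'
from h import *
p,E=wrist();print(manip.read_state())
cv2.imwrite('pics/w3.png',p['pixels'][:,:,::-1])
X=np.array([557,-93.5,0])
print([proj(p,E,X+[0,0,z]) for z in(25,120)])
E
```

```text
clock: 4.98
eef_pos: [501.0, -323.3, 108.4]
eef_rot: [3.14, -0.003, -0.007]
wrist_force: [0.1, -0.9, -1.0]
finger_gap: 31.7
clock: 5.65
eef_pos: [532.0, -211.1, 209.3]
eef_rot: [3.139, -0.004, -0.005]
wrist_force: [-0.5, 0.4, -0.5]
finger_gap: 31.5
{'clock': 5.7, 'joints': array([-4.41280018e-01,  3.43405248e-01,  1.45503254e+00, -3.64097347e-04,
        1.33943929e+00,  1.13379445e+00]), 'qd': array([-0.05532976,  0.00971863, -0.00590763, -0.00718644,  0.00160054,
       -0.05320556]), 'effort': array([-3.78460720e+00, -5.51259899e+01, -3.73660970e+01, -2.57349014e-01,
       -1.70085691e-01,  3.42307740e-02]), 'eef_pos': array([ 531.49130227, -210.67591603,  209.16252749]), 'eef_rot': array([ 3.13969876, -0.00321626, -0.00419227]), 'wrist_force': array([-0.02187802,  1.58219868, -0.46137679]), 'moment': array([ 0.12332523, -0.00564107,  0.01969193]), 'finger_gap': 31.825897698013033}
[array([168.02914876, 154.18680332]), array([138.62984734, 167.7357896 ])]
```

View pics/w3.png

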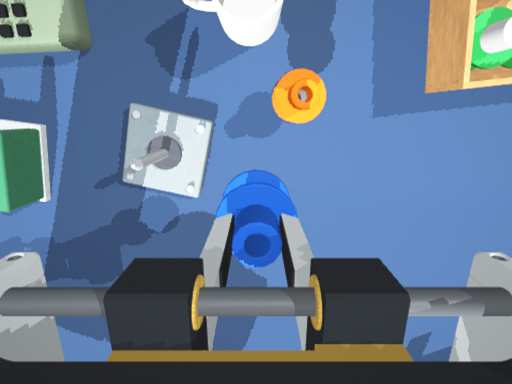

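The spool is held upright with its bore at (258,243). The seat is at (165,152) and the spindle tip at (136,166).

```bash
python3 - <<'E'
from h import *
p,E=wrist();print(manip.read_state()['eef_pos'])
print('seat',ray(p,E,165,152,25),'tip',ray(p,E,136,166,120),'bore',ray(p,E,258,243,236.5))
P=p['pixels'][:,:,::-1]
c=np.zeros((500,800,3),np.uint8);c[:400,:400]=cv2.resize(P[110:190,125:205],(400,400),interpolation=2);c[:,400:]=cv2.resize(P[170:270,218:298],(400,500),interpolation=2)
cv2.imwrite('pics/c3.png',c)
E
```

```text
[ 531.10042549 -212.23534867  209.02954193]
seat [559.28669505 -89.23888704  25.        ] tip [558.16504718 -90.64708586 120.        ] bore [ 531.41328632 -212.58870455  236.5       ]
```

View pics/c3.png

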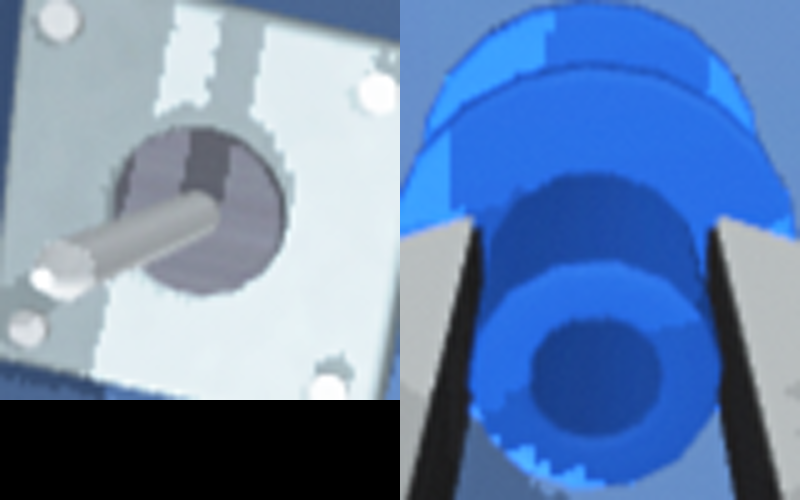

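```bash
python3 -m crank '[{"offset":[0.005,0.01,0],"spin":0},{"offset":[0.01,0.03,0],"spin":0},{"offset":[0.02,0.05,0],"spin":0},{"offset":[0.028,0.065,0],"spin":0},{"offset":[0.028,0.07,0],"spin":0},{"offset":[0.028,0.07,0],"spin":0},{"offset":[0.028,0.07,0],"spin":0},{"offset":[0.028,0.07,0],"spin":0}]'
python3 - <<'E'
from h import *
p,E=wrist();print(manip.read_state()['eef_pos'])
P=p['pixels'][:,:,::-1]
X=np.array([559,-88.7,0]);print([proj(p,E,X+[0,0,z]) for z in(25,120)])
cv2.imwrite('pics/w4.png',cv2.resize(P[110:260,110:310],(800,600),interpolation=2))
E
```

```text
clock: 6.42
eef_pos: [558.8, -143.3, 209.1]
eef_rot: [3.139, -0.003, -0.006]
wrist_force: [0.3, -0.1, -0.9]
finger_gap: 31.4
[ 558.76665768 -143.23835085  209.05971287]
[array([215.55419971, 171.94938522]), array([202.41105362, 191.07601114])]
```

View pics/w4.png

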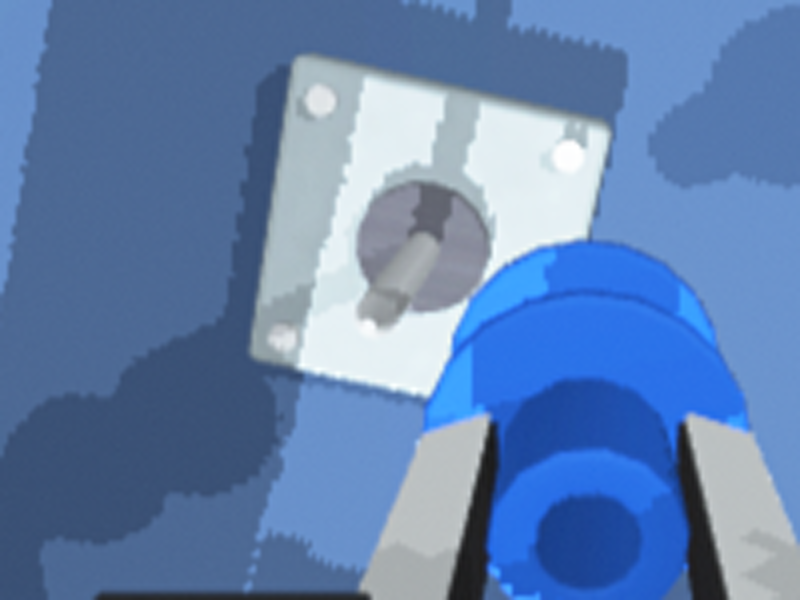

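The tip is at full-image (202,191) and the seat at (216,172). Both match the prediction for (559,-88.7), so I'll move over the spindle and go down to just past the tip.

```bash
python3 -m crank '[{"offset":[0.001,0.015,0],"spin":0},{"offset":[0.001,0.035,0],"spin":0},{"offset":[0.001,0.0545,0],"spin":0},{"offset":[0.001,0.0545,0],"spin":0},{"offset":[0.001,0.0545,0],"spin":0},{"offset":[0.001,0.0545,-0.015],"spin":0},{"offset":[0.001,0.0545,-0.025],"spin":0},{"offset":[0.001,0.0545,-0.028],"spin":0}]'
python3 -m crank '[{"offset":[0,0,-0.003],"spin":0},{"offset":[0,0,-0.006],"spin":0},{"offset":[0,0,-0.009],"spin":0},{"offset":[0,0,-0.012],"spin":0},{"offset":[0,0,-0.015],"spin":0},{"offset":[0,0,-0.018],"spin":0},{"offset":[0,0,-0.02],"spin":0},{"offset":[0,0,-0.02],"spin":0}]'
python3 - <<'E'
from cell import manip
s=manip.read_state();print(s['eef_pos'],s['wrist_force'],s['moment'])
E
```

```text
clock: 7.13
eef_pos: [559.0, -89.2, 179.2]
eef_rot: [3.14, -0.0, -0.007]
wrist_force: [0.2, -0.2, -0.6]
finger_gap: 32.1
clock: 7.8
eef_pos: [558.9, -89.1, 158.7]
eef_rot: [3.14, 0.0, -0.007]
wrist_force: [1.1, 0.3, -0.8]
finger_gap: 31.6
[558.90354081 -89.12728031 158.72086802] [ 1.12589174  0.33106541 -0.81398938] [ 0.07550498 -0.11914902 -0.01141643]
```

The spool is past the tip with no resistance, so I'll continue down.

```bash
python3 -m crank '[{"offset":[0,0,-0.008],"spin":0},{"offset":[0,0,-0.018],"spin":0},{"offset":[0,0,-0.028],"spin":0},{"offset":[0,0,-0.038],"spin":0},{"offset":[0,0,-0.048],"spin":0},{"offset":[0,0,-0.058],"spin":0},{"offset":[0,0,-0.066],"spin":0},{"offset":[0,0,-0.068],"spin":0}]'
python3 -m crank '[{"offset":[0,0,-0.001],"spin":0},{"offset":[0,0,-0.002],"spin":0},{"offset":[0,0,-0.003],"spin":0},{"offset":[0,0,-0.004],"spin":0},{"offset":[0,0,-0.005],"spin":0},{"offset":[0,0,-0.006],"spin":0},{"offset":[0,0,-0.007],"spin":0},{"offset":[0,0,-0.007],"spin":0}]'
```

```text
clock: 8.47
eef_pos: [558.8, -88.7, 89.2]
eef_rot: [3.141, 0.001, -0.007]
wrist_force: [3.2, 4.1, 1.7]
finger_gap: 32.1
clock: 9.13
eef_pos: [559.0, -88.6, 82.4]
eef_rot: [3.141, 0.0, -0.006]
wrist_force: [1.6, 3.8, 1.7]
finger_gap: 31.6
```

```bash
python3 -m crank '[{"offset":[0,0,-0.001],"spin":0},{"offset":[0,0,-0.0015],"spin":0},{"offset":[0,0,-0.0015],"spin":0},{"offset":[0,0,-0.0015],"spin":0},{"offset":[0,0,-0.0015],"spin":0},{"offset":[0,0,-0.0015],"spin":0},{"offset":[0,0,-0.0015],"spin":0},{"offset":[0,0,-0.0015],"spin":0}]'
python3 -m crank '[{"offset":[0,0,0],"spin":0},{"offset":[0,0,0],"spin":0},{"offset":[0,0,0],"spin":0},{"offset":[0,0,0],"spin":0},{"offset":[0,0,0],"spin":0},{"offset":[0,0,0],"spin":0},{"offset":[0,0,0],"spin":0},{"offset":[0,0,0],"spin":0}]' 1
```

```text
clock: 9.8
eef_pos: [559.3, -88.7, 82.3]
eef_rot: [3.14, -0.001, -0.006]
wrist_force: [-3.3, 4.3, 15.8]
finger_gap: 31.9
clock: 10.47
eef_pos: [559.3, -88.7, 82.2]
eef_rot: [3.14, -0.001, -0.006]
wrist_force: [-0.6, -0.8, -1.4]
finger_gap: 81.9
```

Contact force shows the spool is seated, and it is now released. I'll rise and go to the rail.

```bash
python3 -m crank '[{"offset":[0,0,0.01],"spin":0},{"offset":[0,0,0.03],"spin":0},{"offset":[0,0,0.06],"spin":0},{"offset":[0,0,0.09],"spin":0},{"offset":[0,0,0.12],"spin":0},{"offset":[-0.005,0.02,0.14],"spin":-2},{"offset":[-0.01,0.05,0.15],"spin":-5},{"offset":[-0.02,0.08,0.15],"spin":-7.5}]' 1
python3 -m crank '[{"offset":[0,0.03,0],"spin":0},{"offset":[0,0.06,0],"spin":0},{"offset":[-0.005,0.09,0],"spin":0},{"offset":[-0.01,0.12,0],"spin":0},{"offset":[-0.015,0.15,0],"spin":0},{"offset":[-0.02,0.17,0],"spin":0},{"offset":[-0.02,0.18,0],"spin":0},{"offset":[-0.02,0.18,0],"spin":0}]' 1
python3 - <<'E'
from h import *
p,E=wrist();print(manip.read_state()['eef_pos'])
cv2.imwrite('pics/w5.png',cv2.resize(p['pixels'][:260,:,::-1],(800,406),interpolation=2))
E
```

```text
clock: 11.13
eef_pos: [540.0, -8.3, 235.6]
eef_rot: [3.141, -0.006, -0.141]
wrist_force: [0.4, 0.0, 0.8]
finger_gap: 94.2
clock: 11.8
eef_pos: [519.9, 173.1, 236.2]
eef_rot: [3.141, -0.006, -0.139]
wrist_force: [0.4, 0.2, -0.4]
finger_gap: 94.0
[520.10632013 171.83619475 235.98849138]
```

View pics/w5.png

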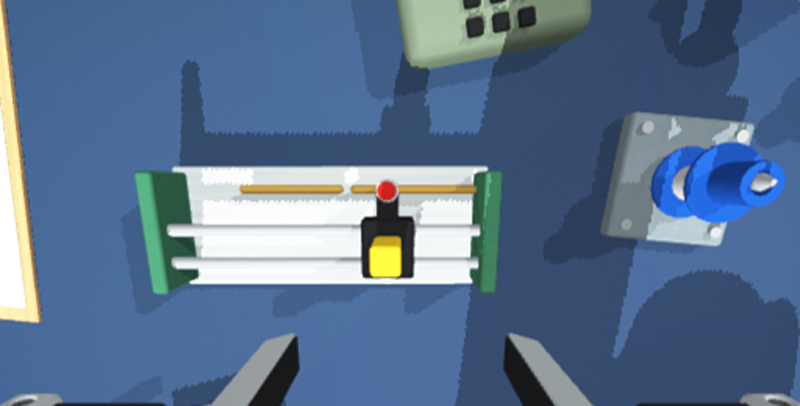

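The spool sits on the spindle. The guide's handle is at view pixel (386,258), the cap at (387,191), and a rod gap, probably the notch, at (347,189). I'll compute positions.

```bash
python3 - <<'E'
from h import *
p,E=wrist();s=manip.read_state();print(s['eef_pos'],s['eef_rot'])
im=p['pixels'].astype(int);k=1.5625
y=((im[:,:,0]>150)&(im[:,:,1]>130)&(im[:,:,2]<90)).astype(np.uint8);y[:140]=0;y[190:]=0
v,u=np.nonzero(y);print(u.min(),u.max(),v.min(),v.max())
b=im[:,:,0]+im[:,:,1]; 
Rz=s['eef_rot'][2];ax=np.array([np.cos(Rz),np.sin(Rz)]);ay=np.array([-np.sin(Rz),np.cos(Rz)])
o=np.array(s['eef_pos'][:2])
def rel(n,u,v,z):
    w=ray(p,E,u,v,z)[:2]-o;print(n,np.round(w,1),'x,y rail-ish',round(w@ax,1),round(w@ay,1))
rel('notch',347/k,189/k,33); rel('cap',387/k,191/k,83)
rel('handle far-left top? ',u.min(),v.max()+1,125);rel('handle near right',u.max()+1,v.max()+1,125)
rel('plateL rod',188/k,189/k,30);rel('plateR rod',476/k,189/k,30)
rel('rod1',164/k,230/k,30);
c=p['pixels'][100:190,200:290,::-1];cv2.imwrite('pics/c5.png',cv2.resize(c,(600,600),interpolation=0))
E
```

```text
[520.24821812 171.07487019 235.87644497] [ 3.14052231 -0.00593269 -0.14128265]
22 255 152 189
notch [73.7 36.8] x,y rail-ish 67.8 46.8
cap [68.3  0.6] x,y rail-ish 67.5 10.2
handle far-left top?  [ 31.5 259.2] x,y rail-ish -5.3 261.0
handle near right [-4.8  0.8] x,y rail-ish -4.9 0.1
plateL rod [ 93.2 176.6] x,y rail-ish 67.4 188.0
plateR rod [ 57.8 -76. ] x,y rail-ish 68.0 -67.1
rod1 [ 61.1 207.9] x,y rail-ish 31.2 214.5
```

View pics/c5.png

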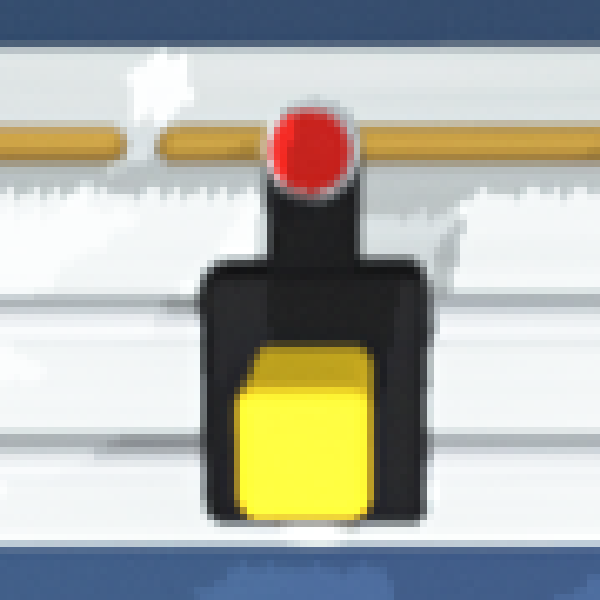

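The handle is at (+21, +8) mm in world axes from the TCP. The notch is about 37 mm ahead of it along the rail. I'll descend over the handle.

```bash
python3 -m crank '[{"offset":[0.01,0.004,-0.02],"spin":0},{"offset":[0.021,0.008,-0.05],"spin":0},{"offset":[0.021,0.008,-0.08],"spin":0},{"offset":[0.021,0.008,-0.1],"spin":0},{"offset":[0.021,0.008,-0.12],"spin":0},{"offset":[0.021,0.008,-0.14],"spin":0},{"offset":[0.021,0.008,-0.149],"spin":0},{"offset":[0.021,0.008,-0.149],"spin":0}]' 1
python3 -m crank '[{"offset":[0,0,0],"spin":0},{"offset":[0,0,0],"spin":0},{"offset":[0,0,0],"spin":0},{"offset":[0,0,0],"spin":0},{"offset":[0,0,0],"spin":0},{"offset":[0,0,0],"spin":0},{"offset":[0,0,0],"spin":0},{"offset":[0,0,0],"spin":0}]' 0 30
python3 -m crank '[{"offset":[0,0,0],"spin":0},{"offset":[0,0,0],"spin":0},{"offset":[0,0,0],"spin":0},{"offset":[0,0,0],"spin":0},{"offset":[0,0,0],"spin":0},{"offset":[0,0,0],"spin":0},{"offset":[0,0,0],"spin":0},{"offset":[0,0,0],"spin":0}]' 0 30
python3 - <<'E'
from h import *
p,E=wrist();s=manip.read_state();print(s['eef_pos'],s['wrist_force'])
cv2.imwrite('pics/w6.png',cv2.resize(p['pixels'][60:260,120:390,::-1],(800,593),interpolation=2))
E
```

```text
clock: 12.57
eef_pos: [540.7, 177.7, 85.1]
eef_rot: [3.139, -0.003, -0.143]
wrist_force: [-1.0, -0.2, -0.6]
finger_gap: 94.2
clock: 13.23
eef_pos: [540.7, 177.7, 85.2]
eef_rot: [3.139, -0.003, -0.143]
wrist_force: [0.5, -0.4, 0.3]
finger_gap: 43.7
clock: 13.9
eef_pos: [540.7, 177.8, 85.2]
eef_rot: [3.139, -0.003, -0.143]
wrist_force: [-0.1, 2.3, -0.7]
finger_gap: 21.2
[540.74762629 177.77407014  85.23047436] [-0.48765671  2.21006321 -0.10702893]
```

View pics/w6.png

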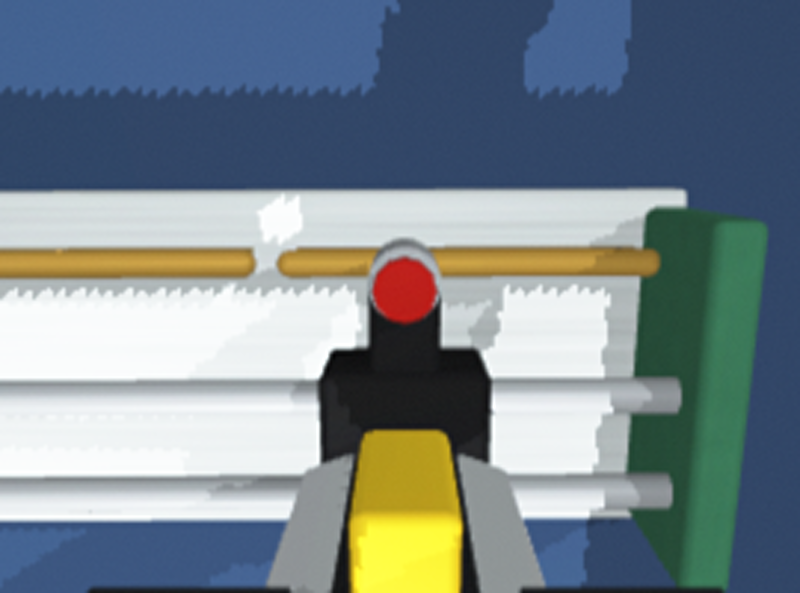

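The guide is gripped. The notch is at view x≈267 against 405 for the cap, about 40 mm ahead. I'll slide 30 mm along the rail direction, then go in small steps and feel for it.

```bash
python3 -m crank '[{"offset":[0.0006,0.004,0],"spin":0},{"offset":[0.0011,0.008,0],"spin":0},{"offset":[0.0017,0.012,0],"spin":0},{"offset":[0.0023,0.016,0],"spin":0},{"offset":[0.0028,0.02,0],"spin":0},{"offset":[0.0034,0.024,0],"spin":0},{"offset":[0.004,0.028,0],"spin":0},{"offset":[0.0042,0.03,0],"spin":0}]'
python3 -m crank '[{"offset":[0.0001,0.0005,0],"spin":0},{"offset":[0.0001,0.001,0],"spin":0},{"offset":[0.0002,0.0015,0],"spin":0},{"offset":[0.0003,0.002,0],"spin":0},{"offset":[0.0003,0.002,0],"spin":0},{"offset":[0.0003,0.002,0],"spin":0},{"offset":[0.0003,0.002,0],"spin":0},{"offset":[0.0003,0.002,0],"spin":0}]'
python3 -m crank '[{"offset":[0.0001,0.0005,0],"spin":0},{"offset":[0.0001,0.001,0],"spin":0},{"offset":[0.0002,0.0015,0],"spin":0},{"offset":[0.0003,0.002,0],"spin":0},{"offset":[0.0003,0.002,0],"spin":0},{"offset":[0.0003,0.002,0],"spin":0},{"offset":[0.0003,0.002,0],"spin":0},{"offset":[0.0003,0.002,0],"spin":0}]'
```

```text
clock: 14.62
eef_pos: [545.0, 208.4, 85.2]
eef_rot: [3.139, -0.003, -0.142]
wrist_force: [-0.1, -1.9, 0.9]
finger_gap: 22.0
clock: 15.28
eef_pos: [545.3, 210.4, 85.2]
eef_rot: [3.139, -0.003, -0.142]
wrist_force: [-0.3, -2.1, -0.4]
finger_gap: 21.9
clock: 15.95
eef_pos: [545.6, 212.6, 85.2]
eef_rot: [3.14, -0.003, -0.142]
wrist_force: [-0.2, 1.7, 0.2]
finger_gap: 21.7
```

The force has turned from -2 to +1.7 N, so the ball is starting to pull forward. I'll continue in 1 mm steps.

```bash
for i in 1 2 ; do python3 -m crank '[{"offset":[0.0001,0.0005,0],"spin":0},{"offset":[0.0001,0.001,0],"spin":0},{"offset":[0.0001,0.001,0],"spin":0},{"offset":[0.0001,0.001,0],"spin":0},{"offset":[0.0001,0.001,0],"spin":0},{"offset":[0.0001,0.001,0],"spin":0},{"offset":[0.0001,0.001,0],"spin":0},{"offset":[0.0001,0.001,0],"spin":0}]'; done
```

```text
clock: 16.62
eef_pos: [545.8, 213.6, 85.2]
eef_rot: [3.14, -0.003, -0.142]
wrist_force: [0.4, 1.2, -1.1]
finger_gap: 22.1
clock: 17.28
eef_pos: [545.9, 214.7, 85.2]
eef_rot: [3.14, -0.003, -0.142]
wrist_force: [1.7, 2.1, -0.6]
finger_gap: 21.8
```

```bash
for i in 1 2 3; do python3 -m crank '[{"offset":[0.0001,0.0005,0],"spin":0},{"offset":[0.0001,0.001,0],"spin":0},{"offset":[0.0001,0.001,0],"spin":0},{"offset":[0.0001,0.001,0],"spin":0},{"offset":[0.0001,0.001,0],"spin":0},{"offset":[0.0001,0.001,0],"spin":0},{"offset":[0.0001,0.001,0],"spin":0},{"offset":[0.0001,0.001,0],"spin":0}]' | egrep 'pos|force'; done
```

```text
eef_pos: [546.1, 215.8, 85.2]
wrist_force: [1.8, 3.9, -1.5]
eef_pos: [546.2, 216.9, 85.2]
wrist_force: [2.9, 4.0, -3.1]
eef_pos: [546.3, 217.7, 85.2]
wrist_force: [1.9, -2.1, -0.3]
```

The pull rose to +4 N and then flipped to -2 N at y≈217.7, so this is the notch centre. As a numeric check, I'll compare the red cap's image before and after; a cap that has dropped should look smaller and shift.

```bash
python3 - <<'E'
from h import *
p,E=wrist();s=manip.read_state();print(s['eef_pos'],s['wrist_force'],s['finger_gap'])
def red(i,k=1):
    i=i.astype(int);m=(i[:,:,2]>140)&(i[:,:,1]<80)&(i[:,:,0]<80);v,u=np.nonzero(m);return u.mean(),v.mean(),m.sum()
cv2.imwrite('pics/w7.png',cv2.resize(p['pixels'][60:260,120:390,::-1],(800,593),interpolation=2))
for f in('w6','w7'):
    u,v,a=red(cv2.imread(f'pics/{f}.png'));print(f,u,v,np.sqrt(a*4/np.pi))
Rz=s['eef_rot'][2];T=np.eye(4)
c=np.array(s['eef_pos'])+[47*np.cos(Rz),47*np.sin(Rz),0]
for z in(84,80.3):
    q=proj(p,E,np.r_[c[:2],z]);print(z,(q-[120,60])*2.963)
E
for i in 1 2; do python3 -m crank '[{"offset":[0,0.0003,0],"spin":0},{"offset":[0,0.0005,0],"spin":0},{"offset":[0,0.0005,0],"spin":0},{"offset":[0,0.0005,0],"spin":0},{"offset":[0,0.0005,0],"spin":0},{"offset":[0,0.0005,0],"spin":0},{"offset":[0,0.0005,0],"spin":0},{"offset":[0,0.0005,0],"spin":0}]' | egrep 'pos|force'; done
```

```text
[546.29223201 217.69680478  85.20350983] [ 2.58467268 -3.02836376 -0.74259204] 21.93167972128259
w6 403.9343891402715 289.9043309631545 62.76466483150048
w7 403.9695843190267 287.1990537343697 61.38009296890439
84 [400.11665066 296.81004302]
80.3 [400.16904016 294.17644685]
eef_pos: [546.3, 217.9, 85.2]
wrist_force: [3.2, -4.8, -1.4]
eef_pos: [546.3, 218.1, 85.2]
wrist_force: [0.5, -5.6, -0.2]
```

The cap shifted 2.7 px, against 2.6 predicted for the full 3.7 mm drop, so the ball is down. The last small steps pushed slightly past centre, so I'll back off a little.

```bash
for i in 1 2; do python3 -m crank '[{"offset":[0,-0.0003,0],"spin":0},{"offset":[0,-0.0004,0],"spin":0},{"offset":[0,-0.0004,0],"spin":0},{"offset":[0,-0.0004,0],"spin":0},{"offset":[0,-0.0004,0],"spin":0},{"offset":[0,-0.0004,0],"spin":0},{"offset":[0,-0.0004,0],"spin":0},{"offset":[0,-0.0004,0],"spin":0}]' | egrep 'pos|force|gap'; done
python3 - <<'E'
from h import *
p,E=wrist();s=manip.read_state();print(s['eef_pos'],s['wrist_force'],s['finger_gap'])
cv2.imwrite('pics/w8.png',cv2.resize(p['pixels'][60:260,120:390,::-1],(800,593),interpolation=2))
i=cv2.imread('pics/w8.png').astype(int);m=(i[:,:,2]>140)&(i[:,:,1]<80)&(i[:,:,0]<80);v,u=np.nonzero(m);print(u.mean(),v.mean(),np.sqrt(m.sum()*4/np.pi))
p,E=fixed('top')
for n in('spool_blue','spool_orange','mug','telephone','book'):
    print(n,[(np.round(d['location']).tolist(),round(d['conf'],2)) for d in manip.search_frame(p,n)[:1]])
E
```

```text
eef_pos: [546.3, 217.8, 85.2]
wrist_force: [1.2, -0.2, -0.5]
finger_gap: 21.6
eef_pos: [546.3, 217.5, 85.2]
wrist_force: [1.6, 4.5, -2.1]
finger_gap: 21.8
[546.31511135 217.47566405  85.23802052] [ 3.12531842  2.96345983 -1.63238659] 21.74053071998509
403.8500506585613 287.29618372171564 61.400832990773154
spool_blue [([556.0, -82.0, 78.0], 0.72)]
spool_orange [([623.0, -255.0, 53.0], 0.54)]
mug [([734.0, -206.0, 40.0], 0.83)]
telephone [([786.0, 73.0, 50.0], 0.79)]
book [([310.0, 391.0, 21.0], 0.81)]
```

```bash
python3 -c "
from cell import manip
print(manip.sign_off())"
```

```text
the job is handed in; nothing more can be done
None
```

The blue spool is on the spindle and released, and the guide is gripped with its ball in the notch. I handed the job in at about 19 s on the robot's clock; no verdict was reported.

- **Spool:** It slid down over the spindle freely. At the seat I felt about 16 N of contact, at the height expected for a fully seated spool, and then let go. A later wrist picture showed it on the seat.
- **Guide:** I gripped the handle while the guide was still parked and slid it about 40 mm, where the pictures had shown the notch. The ball's pull rose to +4 N and then reversed. I pushed slightly past the centre and backed off, so it is held within about 0.5 mm of the point where the force changes sign.
- **Ball down:** The red cap moved 2.7 px in the picture against 2.6 px predicted for a full drop, and it still read that way just before hand-in. The last sideways force on the gripper was about 3–4 N, and the grip is set to 30 N.
- **Other objects:** In the top view the orange spool, mug and telephone are within about 5 mm of where they were found at the start, which is about the detector's own error.
- **Book:** It reads 310, 391 mm now from the top camera, against 297, 390 mm at the start. The start reading is from the side camera, because the top camera missed it then. The arm never went near the book.
- **Early disagreement:** The detector first placed the blue spool about 15 mm off in y. I used my own wrist-camera measurement instead.

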